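# Unlock and hold open the lever-lid tissue discard bin

### The arm

A 6-joint arm with a two-finger parallel gripper is mounted at the origin on the work surface. World frame = base frame: x ahead of the robot, y to its left, z up, the work surface at z = 0. Lengths are in m, angles in rad, forces in N, time in s.
With the tool pointing down it reaches from about 0.375 to 0.975 m from the base axis. Payload 3.8 kg.
Tool frame: the origin (TCP) lies at the very end of the fingers, on their centre line; the grasp point (between the pads) lies 19 mm behind it; z points along the fingers, y is the line along which they close (so a half turn about z gives the same grasp; the last joint's range is limited). The gripper opens to 85 mm and grips with 20 to 120 N. Pads are 22 mm wide; open, the fingers measure 114 mm over their backs; the gripper's body (76 mm by 85 mm) begins 54 mm behind the grasp point. The pads swing forward as they close: fully open they stand 13 mm farther back than shut.
Start: joints at [1.266, 0.264, 1.604, -0, 1.274, -0.037], TCP at [0.179, 0.651, 0.231] pointing down, gripper open.
Joint ranges: [-2.63, 2.63], [-0.94, 2.18], [0.31, 2.57], [-1.31, 4.45], [0, 2.66], [-2.55, 2.55]. Speed limits (rad/s): [2.57, 2.57, 3.14, 3.14, 3.14, 3.14].

### API

Orientations are given as a rotation vector (axis times angle).
In Python, from workcell import read_state, read_camera, calibration, finish_job gives the robot as it stands.
- The arm moves only by the tool step_arm, never from a script. Its argument "commands" is a list of rows, each an object of numbers: "fingers": the gripper's target within -1 to 1 (shut at 1, half-way at 0, fully open at -1); "dx", "dy", "dz": the shift along the tool's x, y, z in m; "roll": the turn about the tool's z in degrees. In form: [{"fingers": .., "dx": .., "dy": .., "dz": .., "roll": ..}, ...]. A call has 1 to 8 rows; each row is the pose to reach, as a shift and turn from the pose commanded when the call began, along the tool's axes at that moment; what a row does not reach only later rows make up. A row lasts 1/8 s, in which the tool goes at most 62.5 mm and 10.7 degrees, less where a joint would pass 70% of its speed; a pose out of reach is approached as far as the arm can. A call with a gripper value outside its range is refused whole. The fingers move at their own pace and stop on an object; "squeeze" is the grip in N (left out, the last holds). Time passes only in rows, so rows that repeat a pose let the fingers close. It gives the time, the measured TCP pose, the force, the opening and the grip force at its end, in the units of the state.
- read_state(): the state, without advancing time (a new reading comes with each control period).
- read_camera(name): name is "scene" or "top" or "wrist"; returns (picture, depth): 384x512x3 uint8, blue, green, red; 384x512 float32, m along the optical axis (not along the pixel's ray), 0 where there is no reading.
- calibration(name): a dict with "intrinsics" (3x3 intrinsics, pixels), "world_to_cam" (4x4, takes a point from world to camera coordinates). Camera axes: x right, y up, looking along -z (the intrinsics and any distortion apply to the point x, -y, -z); pixel columns grow to the right and rows downward; lengths in m; the calibration is good to about 2 mm. A picture is of the moment at which its call begins: read the wrist's pose just before it. calibration takes no time and is no camera call; for the wrist camera it gives the pose at the moment of the call.
- finish_job(): hands the job in; it is judged then, once.
The state is a dict: "time": time; "q": joint angles; "joint_vel": joint speeds; "joint_torque": joint torques, N m; "tool_pos": TCP position; "tcp_rot": TCP orientation; "wrist_force": force on the tool from outside, world axes, zero at the start; "torque": the same for the moment, N m; "width": opening from 0.0 (shut) to 1.0 (fully open); "grip_force": force on a finger pad.
Only numpy, scipy, OpenCV 4.12 (cv2) and the standard library are available. Lean on these libraries where they do the work, as an engineer would, in place of code of your own. Each camera call takes 0.05 s, during which the arm holds its last target. There are 200 camera calls.

### The job

Open the yellow-lidded discard bin for a colleague: with a fingertip push the red tab of its lid lock all the way along to the unlocked end, then press its lever paddle smoothly down to the stop so that the heavy lid swings up, and finish still holding the paddle down with the lid wide open. Only push and press: do not raise the lid by hand or bang it, leave the blue-lidded bin shut and locked, and leave the specimen pot, the bottle and the cassette tray standing where they are.

Things in the scene. Friction and masses are not known exactly. Their poses are not given: they have to be found in the camera images.
- yellow_bin: Bench-top discard bin with a YELLOW lid, bolted down: steel box 190 (x) x 150 (y) x 148 mm high on a 215 x 175 x 6 mm plate. Origin: centre of the underside, on the bench. z is up, -x its front (paddle and lock, towards the robot), +x the lid's hinge side, +y the side that carries the lever.
- yellow_lid_edge (a point): Middle of the front edge of the yellow lid, on its top: bin x = -100, 158 mm above the bench when shut. The lid is a plate 198 x 160 mm of about 0.65 to 1.0 kg, hinged along bin y at x = +98, z = 155 mm; a steel tongue 24 mm wide sticks out 16 mm in front, under the lock.
- yellow_tab (a point): Centre of the top of the yellow bin's red lock tab: an upright 16 (bin x) x 8 (bin y) x 30 mm tall, its top 191 mm above the bench, standing on a steel plate 16 x 30 mm whose top is 161 mm above the bench, at bin x = -111 mm. Locked it stands at bin y = 0 to -6 mm; it slides along bin -y to unlock. Above 161 mm the 60 mm on both sides of it are free.
- yellow_lock (a joint): Slide of the yellow bin's lid lock, m: 0 = fully locked (its plate covers the lid's tongue, the lid cannot rise), 0.036 = unlocked end stop; positive is along bin -y, away from the lever. Starts between 0 and 0.006. Moves against about 2 N of friction and stays where it is left; the tongue is free beyond 0.027.
- yellow_paddle (a point): Centre of the black rubber pad (50 x 42 mm) on top of the yellow lever paddle (64 mm along the lever x 54 mm wide), the lever's long end; moves with it. At rest 219 mm above the bench at bin x = -187, y = +94 mm, sloping 0.35 rad down towards the bin; fully down 82 mm high at x = -197, sloping 0.35 rad the other way; halfway x = -204. Nothing stands under it.
- yellow_lever (a joint): Hinge of the yellow lever, rad: about 0 at rest (paddle up), grows as the paddle is pressed down, firm stop at 0.70. Axis along bin y at bin x = -4, z = 137 mm; long arm 200 mm to the pad, short arm 55 mm with a roller under a lug of the lid. Pressing takes some 3 to 9 N at the paddle, less near the stop; let go, it springs back and the lid falls shut. With the lid locked it hardly moves.
- yellow_lid (a joint): Hinge of the yellow lid, rad: 0 = shut, grows as it opens, about 0.83 with the lever on its stop.
- blue_bin: The same bin with a BLUE lid and blue paddle (same sizes, same frame), for other waste; to be left alone.
- blue_lock (a joint): Slide of the blue bin's lid lock, m: 0 = locked, 0.036 = unlocked. Starts between 0 and 0.006.
- blue_lever (a joint): Hinge of the blue bin's lever, rad: about 0 at rest, 0.70 fully down.
- blue_lid (a joint): Hinge of the blue lid, rad: 0 = shut.
- pot: Loose clear specimen pot with a white screw cap, 44 mm in diameter, 62 mm tall, standing on the bench in front of and between the bins. Origin: centre of its underside.
- reagent: Loose amber reagent bottle with a blue cap, 60 mm in diameter, 150 mm tall, standing left of the bins. Origin: centre of its underside.
- cassettes: Loose grey plastic tray of tissue cassettes, 120 x 85 mm, up to 35 mm tall, standing right of the bins. Origin: centre of its underside.
There are look-alikes about, which are no part of the job. Of the things that look like the reagent, the larger one is meant.

How it is judged:
On the way, in this order (a step that is already met when the one before it is completed fails the run):
1. the yellow bin's lock is pushed to its unlocked end while the lid is still shut (value of joint yellow_lock above 0.03 m and value of joint yellow_lid below 0.06 rad), for 0.1 s.
2. the paddle is pressed down and the yellow lid stands wide open (value of joint yellow_lever above 0.62 rad and value of joint yellow_lid above 0.7 rad and contact force between the fingers and yellow_lever above 0.5 N), for 0.2 s.
At the end, for the whole second after the job is handed in: Yellow lock over 30 of 36 mm; lever held over 0.62 of 0.70 rad by fingers pressing over 0.5 N; yellow lid over 0.70 rad, still, not touched by the robot; blue lid < 0.06 rad, lock < 12 mm, lever < 0.08 rad; pot, bottle and tray upright, within 20 mm of their start (all of step 2 and value of joint yellow_lock above 0.03 m and velocity of joint yellow_lid between -0.1 and 0.1 rad/s and value of joint blue_lid below 0.06 rad and value of joint blue_lever below 0.08 rad and value of joint blue_lock below 0.012 m and distance of each of pot, reagent, cassettes from where it was at the start of the episode below 0.02 m and angle between each of pot, reagent, cassettes's own z axis and vertical below 0.2 rad and contact force between each of the fingers, the arm and yellow_lid below 0.5 N); the arm keeps its last pose, push and grip.
It fails at once if the yellow lid itself is pushed or lifted by the robot (over 3 N) (contact force between any of the fingers, the arm and yellow_lid above 3 N).
It fails at once if the yellow lid is flung up or banged shut (faster than 3 rad/s) (velocity of joint yellow_lid above 3 rad/s or velocity of joint yellow_lid below -3 rad/s).
It fails at once if the blue bin is opened, unlocked or its lever pressed (value of joint blue_lid above 0.06 rad or value of joint blue_lever above 0.08 rad or value of joint blue_lock above 0.012 m).
It fails at once if the pot, the bottle or the cassette tray is lifted, tipped or shifted by more than 20 mm (distance of any of pot, reagent, cassettes from where it was at the start of the episode above 0.02 m or angle between any of pot, reagent, cassettes's own z axis and vertical above 0.2 rad).
It also fails if it takes over 42 s, if anything falls off the work surface, if the arm or the gripper's body presses on something with over 40 N, if the wrist force passes 120 N, or if a joint passes its speed limit or range.

## Working session

There is one attempt and no reset: what is moved stays moved. The work goes in short steps, Python scripts to look and compute and a tool call to move; the robot and the scene stay as the last step left them, time stands still between calls to the robot, and variables do not carry over. Pictures are saved under pics/ and viewed, at most 10 in all, crops included, and the job is handed in when it is done.

Besides the shell and the picture viewer there is one more tool, called as name(argument=value, ...) on one line, values as JSON. step_arm: Moves the arm, as the interface text tells. Its arguments: {"type":"object","properties":{"commands":{"type":"array","items":{"type":"object","properties":{"fingers":{"type":"number"},"dx":{"type":"number"},"dy":{"type":"number"},"dz":{"type":"number"},"roll":{"type":"number"}}}},"squeeze":{"type":"number"}},"required":["commands"]}

```bash
mkdir -p pics; cat > h.py <<'E'
import numpy as np, cv2
from workcell import *
def cloud(name):
    img,d=read_camera(name); c=calibration(name); K=np.array(c["intrinsics"]); T=np.linalg.inv(np.array(c["world_to_cam"]))
    v,u=np.mgrid[:d.shape[0],:d.shape[1]]
    P=np.stack([(u-K[0,2])/K[0,0]*d,-(v-K[1,2])/K[1,1]*d,-d,np.ones_like(d)],-1)@T.T
    P=P[...,:3]; P[d==0]=np.nan
    return img,d,P
E
python3 - <<'E'
from h import *
for n in("scene","top"):
    i,d,P=cloud(n); cv2.imwrite(f"pics/{n}0.png",i); np.savez(f"{n}0.npz",i=i,P=P)
    print({k:(np.round(v,3).tolist() if not isinstance(v,(str,int,float)) else v) for k,v in calibration(n).items()})
s=read_state(); print(s)
E
```

```text
{'intrinsics': [[436.312, 0.0, 250.573], [0.0, 436.312, 192.843], [0.0, 0.0, 1.0]], 'world_to_cam': [[-0.297, 0.955, 0.007, 0.159], [-0.718, -0.228, 0.658, 0.352], [0.63, 0.19, 0.753, -1.783], [0.0, 0.0, 0.0, 1.0]]}
{'intrinsics': [[382.29, 0.0, 250.935], [0.0, 382.29, 194.146], [0.0, 0.0, 1.0]], 'world_to_cam': [[-0.008, -1.0, -0.003, -0.002], [0.988, -0.008, 0.155, -0.619], [-0.155, -0.002, 0.988, -1.381], [0.0, 0.0, 0.0, 1.0]]}
{'time': 0.1, 'q': array([ 1.26609031e+00,  2.64717981e-01,  1.60523746e+00,  3.53647079e-05,
        1.27371849e+00, -3.69029686e-02]), 'joint_vel': array([-0.00086541, -0.00249647, -0.00195606,  0.00256225, -0.00104485,
        0.0010953 ]), 'joint_torque': array([-3.49476795e-04, -5.16712368e+01, -3.68586302e+01, -6.28536259e-05,
        6.30687093e-03,  4.69751853e-05]), 'tool_pos': array([0.17840658, 0.65030592, 0.23005946]), 'tcp_rot': array([-0.41937239, -3.11308351,  0.00321226]), 'wrist_force': array([-0.40036236,  0.10557968, -0.42487065]), 'torque': array([0.00326456, 0.0349333 , 0.00900387]), 'grip_force': 0.0, 'width': 0.9971718323743425}
```

View pics/scene0.png

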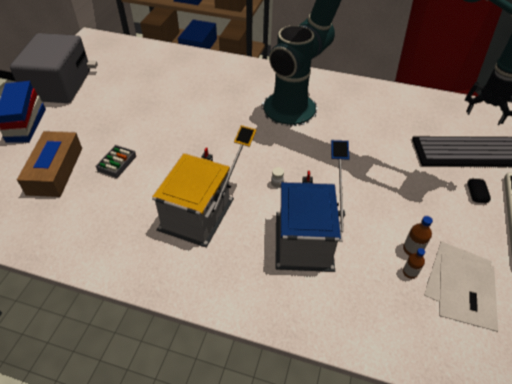

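View pics/top0.png

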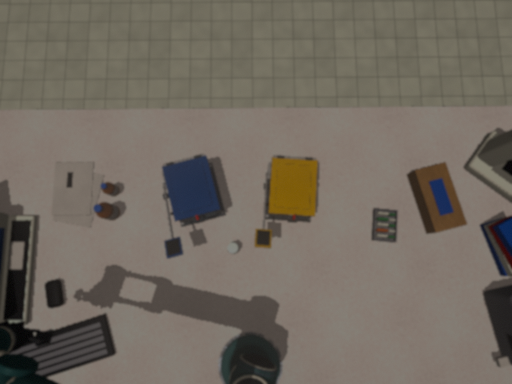

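The top view shows the yellow bin at about (293,187), with its paddle at (263,238). The blue bin is at (194,188), its paddle at (174,247), the pot at (233,246), the bottle at (107,210) and the tray at (385,225). In the scene view the red tab is near (207,153).

```bash
cat > m.py <<'E'
from h import *
def mask(i,lo,hi): return cv2.inRange(cv2.cvtColor(i,cv2.COLOR_BGR2HSV),lo,hi)>0
for n in("scene","top"):
    z=np.load(n+"0.npz"); i,P=z["i"],z["P"]
    m=mask(i,(18,120,80),(35,255,255)).astype(np.uint8)
    k,l,st,_=cv2.connectedComponentsWithStats(m)
    for j in range(1,k):
        if st[j,4]<15: continue
        p=P[l==j]; p=p[np.isfinite(p[:,0])]
        print(n,"yel",st[j],np.median(p,0).round(4), "z",np.percentile(p[:,2],[5,95]).round(3))
        if st[j,4]>800:
            q=p[abs(p[:,2]-np.median(p[:,2]))<.01]
            (c,s,a)=cv2.minAreaRect((q[:,:2]*1000).astype(np.float32)); print("  lid",c,s,a)
    r=(mask(i,(0,130,60),(8,255,255))|mask(i,(172,130,60),(180,255,255))).astype(np.uint8)
    k,l,st,_=cv2.connectedComponentsWithStats(r)
    for j in range(1,k):
        if 4<st[j,4]<400:
            p=P[l==j]; p=p[np.isfinite(p[:,0])]; print(n,"red",st[j],np.median(p,0).round(4), np.nanmax(p[:,2]).round(3) if len(p) else '')
z=np.load("top0.npz")
for nm,(u,v) in dict(ypad=(263,238),bpad=(174,247),pot=(233,246),bot=(101,210),tray=(385,225)).items(): print(nm,z["P"][v-2:v+3,u-2:u+3].reshape(-1,3).mean(0).round(3))
z=np.load("scene0.npz")
for nm,(u,v) in dict(ypad=(245,135),bpad=(340,149)).items(): print(nm,z["P"][v-2:v+3,u-2:u+3].reshape(-1,3).mean(0).round(3))
E
python3 m.py
```

```text
scene yel [234 125  23  21 131] [ 0.4585 -0.043   0.213 ] z [0.201 0.226]
scene yel [ 153  154   77   60 2647] [ 0.6416 -0.1496  0.1592] z [0.154 0.163]
  lid (630.3607177734375, -154.2747802734375) (160.94989013671875, 205.3743438720703) 86.27300262451172
scene red [ 24  88  13  40 149] [ 0.3931 -0.9153  0.0792] 0.1
scene red [458  91  10   3  18] [-0.7875  0.791  -0.2927] -0.284
scene red [ 17 121   5   2   6] [ 0.4993 -0.8836  0.0926] 0.095
scene red [  0 128   6   2   6] [ 0.5283 -0.9461  0.0666] 0.07
scene red [ 13 128   8   1   8] [ 0.5086 -0.8995  0.066 ] 0.067
scene red [205 148   3   8  18] [ 0.5245 -0.1488  0.1799] 0.192
scene red [308 171   2   7  12] [0.5274 0.1736 0.1875] 0.193
top yel [ 268  158   50   59 2622] [ 0.6264 -0.1517  0.1586] z [0.153 0.164]
  lid (628.86572265625, -151.7919464111328) (160.37232971191406, 198.03921508789062) 85.48905944824219
top yel [255 230  17  18  90] [ 0.4361 -0.0495  0.2187] z [0.084 0.225]
top red [196 215   3   5  11] [0.5206 0.1729 0.1895] 0.195
top red [292 215   4   5  12] [ 0.519  -0.1474  0.1872] 0.191
ypad [ 0.449 -0.045  0.218]
bpad [0.422 0.242 0.218]
pot [0.427 0.059 0.061]
bot [0.554 0.517 0.133]
tray [ 0.502 -0.512  0.017]
ypad [ 0.456 -0.045  0.217]
bpad [0.428 0.245 0.216]
```

The two views agree. The bin origin is about (0.630, -0.153) with yaw about -4°, and the predicted paddle and tab positions match the measured ones. I'll raise the tool, then travel with the gripper shut.

step_arm(commands=[{"fingers":1,"dz":-0.05},{"fingers":1,"dz":-0.1},{"fingers":1,"dx":-0.033,"dy":-0.04,"dz":-0.1,"roll":-2},{"fingers":1,"dx":-0.07,"dy":-0.085,"dz":-0.1,"roll":-5},{"fingers":1,"dx":-0.108,"dy":-0.131,"dz":-0.1,"roll":-8},{"fingers":1,"dx":-0.146,"dy":-0.177,"dz":-0.1,"roll":-11.3},{"fingers":1,"dx":-0.184,"dy":-0.223,"dz":-0.1,"roll":-11.3},{"fingers":1,"dx":-0.222,"dy":-0.269,"dz":-0.1,"roll":-11.3}], squeeze=40)

```text
invalid input
```

step_arm(commands=[{"fingers":1,"dx":0,"dy":0,"dz":-0.05,"roll":0},{"fingers":1,"dx":0,"dy":0,"dz":-0.1,"roll":0},{"fingers":1,"dx":-0.033,"dy":-0.04,"dz":-0.1,"roll":-2},{"fingers":1,"dx":-0.07,"dy":-0.085,"dz":-0.1,"roll":-5},{"fingers":1,"dx":-0.108,"dy":-0.131,"dz":-0.1,"roll":-8},{"fingers":1,"dx":-0.146,"dy":-0.177,"dz":-0.1,"roll":-11.3},{"fingers":1,"dx":-0.184,"dy":-0.223,"dz":-0.1,"roll":-11.3},{"fingers":1,"dx":-0.222,"dy":-0.269,"dz":-0.1,"roll":-11.3}], squeeze=40)

```text
time: 1.1
tool_pos: [0.3217, 0.3308, 0.3308]
tcp_rot: [-0.11, -3.14, 0.001]
wrist_force: [1.6, 0.3, -0.0]
width: -0.0
grip_force: 0.0
```

step_arm(commands=[{"fingers":1,"dx":-0.029,"dy":-0.054,"dz":0,"roll":0},{"fingers":1,"dx":-0.058,"dy":-0.108,"dz":0,"roll":0},{"fingers":1,"dx":-0.087,"dy":-0.162,"dz":0,"roll":0},{"fingers":1,"dx":-0.116,"dy":-0.216,"dz":0,"roll":0},{"fingers":1,"dx":-0.144,"dy":-0.27,"dz":0,"roll":0},{"fingers":1,"dx":-0.172,"dy":-0.324,"dz":0,"roll":0},{"fingers":1,"dx":-0.2,"dy":-0.376,"dz":0,"roll":0},{"fingers":1,"dx":-0.227,"dy":-0.427,"dz":0,"roll":0}])

```text
time: 2.1
tool_pos: [0.5181, -0.1111, 0.3309]
tcp_rot: [-0.112, -3.139, -0.001]
wrist_force: [0.7, 0.4, 0.6]
width: -0.002
grip_force: 0.0
```

```bash
python3 - <<'E'
from h import *
i,d,P=cloud("wrist"); cv2.imwrite("pics/w1.png",i)
hs=cv2.cvtColor(i,cv2.COLOR_BGR2HSV)
r=((cv2.inRange(hs,(0,130,60),(8,255,255))|cv2.inRange(hs,(172,130,60),(180,255,255)))>0).astype(np.uint8)
k,l,st,_=cv2.connectedComponentsWithStats(r)
for j in range(1,k):
    if st[j,4]>20:
        p=P[l==j]; p=p[np.isfinite(p[:,0])]; t=p[p[:,2]>np.nanmax(p[:,2])-.006]; print(st[j],np.median(p,0).round(4),"top",t.mean(0).round(4),t.min(0).round(4),t.max(0).round(4))
s=read_state(); print(s["time"],s["tool_pos"],s["wrist_force"])
E
```

```text
[214 171   7  14  93] [ 0.5205 -0.1572  0.1899] top [ 0.5208 -0.1573  0.1899] [ 0.5138 -0.1613  0.1878] [ 0.5286 -0.1534  0.192 ]
2.15 [ 0.5202236  -0.11733909  0.33021271] [ 3.81242493 -5.10406335  0.63854176]
```

View pics/w1.png

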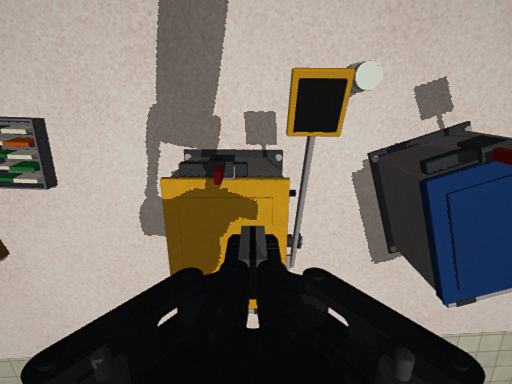

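The wrist view shows the tab at (218,173), still at its locked place, with free space beside it. The arm was still settling at that moment, so I'll descend next to the tab and measure again at rest.

step_arm(commands=[{"fingers":1,"dx":0,"dy":0,"dz":0,"roll":0},{"fingers":1,"dx":0,"dy":0,"dz":0.04,"roll":0},{"fingers":1,"dx":0,"dy":0,"dz":0.08,"roll":0},{"fingers":1,"dx":0,"dy":0,"dz":0.115,"roll":0},{"fingers":1,"dx":0,"dy":0,"dz":0.14,"roll":0},{"fingers":1,"dx":0,"dy":0,"dz":0.154,"roll":0},{"fingers":1,"dx":0,"dy":0,"dz":0.158,"roll":0},{"fingers":1,"dx":0,"dy":0,"dz":0.158,"roll":0}])

```text
time: 3.15
tool_pos: [0.5183, -0.1089, 0.1741]
tcp_rot: [0.11, 3.139, -0.0]
wrist_force: [0.3, -0.2, -0.1]
width: -0.004
grip_force: 0.0
```

```bash
cat > w.py <<'E'
from h import *
import sys
i,d,P=cloud("wrist"); cv2.imwrite(f"pics/{sys.argv[1]}.png",i)
hs=cv2.cvtColor(i,cv2.COLOR_BGR2HSV)
r=((cv2.inRange(hs,(0,130,60),(8,255,255))|cv2.inRange(hs,(172,130,60),(180,255,255)))>0).astype(np.uint8)
k,l,st,_=cv2.connectedComponentsWithStats(r)
for j in range(1,k):
    if st[j,4]>20:
        p=P[l==j]; p=p[np.isfinite(p[:,0])]; print(st[j],np.median(p,0).round(4),p.min(0).round(4),p.max(0).round(4))
s=read_state(); print(s["time"],s["tool_pos"],s["wrist_force"])
E
python3 w.py w2
```

```text
[170 225  25  48 816] [ 0.5147 -0.1482  0.1854] [ 0.511  -0.1541  0.162 ] [ 0.5269 -0.1457  0.1927]
3.2 [ 0.51861024 -0.10910934  0.17449764] [ 0.23409989  0.4520955  -0.28857532]
```

View pics/w2.png

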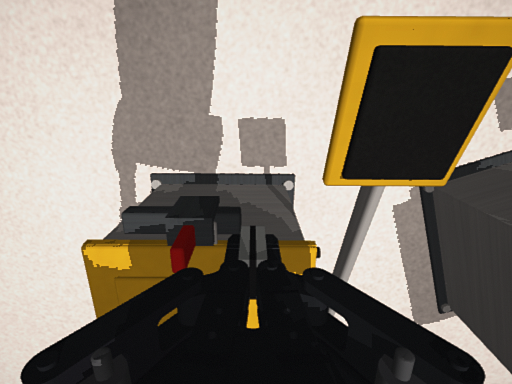

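At rest, the tab's centre is at y ≈ -0.150 and its near face at -0.146, seen at (183,247). The fingertip stands beside it and clear of the lid. Now I'll push along tool -y.

step_arm(commands=[{"fingers":1,"dx":0,"dy":-0.01,"dz":0,"roll":0},{"fingers":1,"dx":0,"dy":-0.016,"dz":0,"roll":0},{"fingers":1,"dx":0,"dy":-0.021,"dz":0,"roll":0},{"fingers":1,"dx":0,"dy":-0.026,"dz":0,"roll":0},{"fingers":1,"dx":0,"dy":-0.031,"dz":0,"roll":0},{"fingers":1,"dx":0,"dy":-0.036,"dz":0,"roll":0},{"fingers":1,"dx":0,"dy":-0.041,"dz":0,"roll":0},{"fingers":1,"dx":0,"dy":-0.046,"dz":0,"roll":0}])

```text
time: 4.2
tool_pos: [0.5146, -0.1553, 0.1733]
tcp_rot: [0.111, 3.14, 0.0]
wrist_force: [0.0, 2.4, 2.5]
width: 0.002
grip_force: 1.1
```

step_arm(commands=[{"fingers":1,"dx":0,"dy":-0.004,"dz":0,"roll":0},{"fingers":1,"dx":0,"dy":-0.008,"dz":0,"roll":0},{"fingers":1,"dx":0,"dy":-0.012,"dz":0,"roll":0},{"fingers":1,"dx":0,"dy":-0.012,"dz":0,"roll":0}])

```text
time: 4.7
tool_pos: [0.5139, -0.1639, 0.1733]
tcp_rot: [-0.112, -3.139, -0.01]
wrist_force: [0.1, 11.7, 4.4]
width: -0.002
grip_force: 6.4
```

```bash
python3 w.py w3
```

```text
[214 249  12  23 188] [ 0.5134 -0.1827  0.1903] [ 0.5086 -0.1854  0.1884] [ 0.5223 -0.1785  0.1918]
4.75 [ 0.51392575 -0.16394101  0.17334183] [ 0.11313539 12.21632922  4.42328372]
```

The force rose to 12 N at the end stop, and the tab moved about 32 mm to y ≈ -0.182, so the lock is at its unlocked end. Now I'll back off, rise and move above the paddle.

step_arm(commands=[{"fingers":1,"dx":0,"dy":0.015,"dz":0,"roll":0},{"fingers":1,"dx":0,"dy":0.015,"dz":-0.05,"roll":0},{"fingers":1,"dx":0,"dy":0.015,"dz":-0.09,"roll":0},{"fingers":1,"dx":0.02,"dy":0.04,"dz":-0.09,"roll":0},{"fingers":1,"dx":0.045,"dy":0.08,"dz":-0.09,"roll":0},{"fingers":1,"dx":0.073,"dy":0.117,"dz":-0.09,"roll":0},{"fingers":1,"dx":0.073,"dy":0.117,"dz":-0.09,"roll":0},{"fingers":1,"dx":0.073,"dy":0.117,"dz":-0.09,"roll":0}])

```text
time: 5.75
tool_pos: [0.4494, -0.0455, 0.2633]
tcp_rot: [0.11, 3.139, -0.002]
wrist_force: [-0.6, -0.9, 0.2]
width: -0.002
grip_force: 0.0
```

```bash
python3 w.py w4; python3 - <<'E'
from h import *
i,d,P=cloud("scene"); cv2.imwrite("pics/s4.png",cv2.resize(i[90:250,130:370],None,fx=3,fy=3))
E
```

```text
[471 232  31  29 237] [0.5145 0.1717 0.1889] [0.5125 0.1675 0.1621] [0.5286 0.1779 0.1916]
[110 263  10  16 113] [ 0.5154 -0.1811  0.1903] [ 0.5088 -0.1858  0.1865] [ 0.5237 -0.1773  0.1924]
5.8 [ 0.44966452 -0.04580847  0.2633553 ] [-0.26944352 -0.25207822  0.0902695 ]
```

View pics/s4.png

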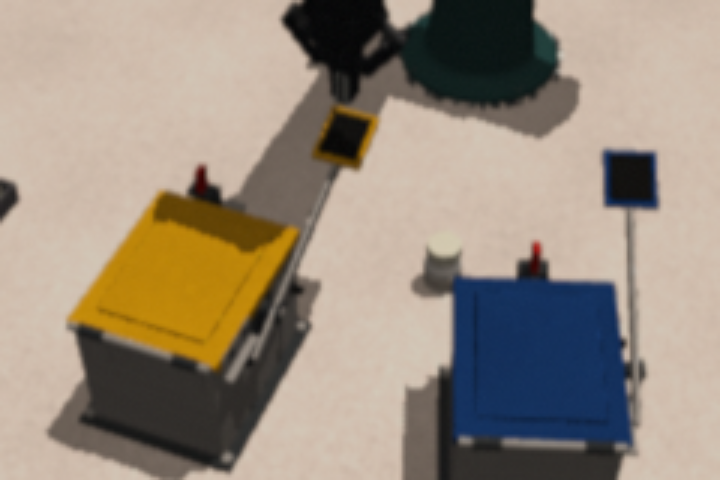

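The fingertip is centred above the yellow paddle (345,135 in the crop). The lid is shut and the tab stands at the unlocked side. I'll press smoothly along the paddle's arc.

step_arm(commands=[{"fingers":1,"dx":0,"dy":0,"dz":0.018,"roll":0},{"fingers":1,"dx":0,"dy":0,"dz":0.032,"roll":0},{"fingers":1,"dx":0,"dy":0,"dz":0.038,"roll":0},{"fingers":1,"dx":0,"dy":0,"dz":0.043,"roll":0},{"fingers":1,"dx":0.002,"dy":0,"dz":0.049,"roll":0},{"fingers":1,"dx":0.004,"dy":0,"dz":0.055,"roll":0},{"fingers":1,"dx":0.006,"dy":0,"dz":0.061,"roll":0},{"fingers":1,"dx":0.008,"dy":0,"dz":0.067,"roll":0}])

```text
time: 6.85
tool_pos: [0.4417, -0.0447, 0.1976]
tcp_rot: [0.111, 3.138, -0.001]
wrist_force: [-2.6, -0.5, 6.7]
width: -0.004
grip_force: 3.1
```

step_arm(commands=[{"fingers":1,"dx":0.002,"dy":0,"dz":0.007,"roll":0},{"fingers":1,"dx":0.004,"dy":0,"dz":0.014,"roll":0},{"fingers":1,"dx":0.005,"dy":0,"dz":0.021,"roll":0},{"fingers":1,"dx":0.006,"dy":0,"dz":0.028,"roll":0},{"fingers":1,"dx":0.007,"dy":0,"dz":0.035,"roll":0},{"fingers":1,"dx":0.008,"dy":0,"dz":0.042,"roll":0},{"fingers":1,"dx":0.009,"dy":0,"dz":0.049,"roll":0},{"fingers":1,"dx":0.009,"dy":0,"dz":0.056,"roll":0}])

```text
time: 7.85
tool_pos: [0.4327, -0.0441, 0.1413]
tcp_rot: [0.111, 3.139, -0.0]
wrist_force: [-2.8, -1.1, 5.3]
width: -0.002
grip_force: 3.2
```

step_arm(commands=[{"fingers":1,"dx":0,"dy":0,"dz":0.007,"roll":0},{"fingers":1,"dx":0,"dy":0,"dz":0.014,"roll":0},{"fingers":1,"dx":0,"dy":0,"dz":0.021,"roll":0},{"fingers":1,"dx":-0.001,"dy":0,"dz":0.028,"roll":0},{"fingers":1,"dx":-0.002,"dy":0,"dz":0.034,"roll":0},{"fingers":1,"dx":-0.003,"dy":0,"dz":0.04,"roll":0},{"fingers":1,"dx":-0.004,"dy":0,"dz":0.045,"roll":0},{"fingers":1,"dx":-0.005,"dy":0,"dz":0.05,"roll":0}])

```text
time: 8.85
tool_pos: [0.4379, -0.0444, 0.0902]
tcp_rot: [0.111, 3.138, -0.0]
wrist_force: [1.5, -1.1, 4.3]
width: -0.004
grip_force: 1.5
```

step_arm(commands=[{"fingers":1,"dx":-0.001,"dy":0,"dz":0.003,"roll":0},{"fingers":1,"dx":-0.002,"dy":0,"dz":0.006,"roll":0},{"fingers":1,"dx":-0.002,"dy":0,"dz":0.008,"roll":0},{"fingers":1,"dx":-0.002,"dy":0,"dz":0.01,"roll":0},{"fingers":1,"dx":-0.002,"dy":0,"dz":0.01,"roll":0},{"fingers":1,"dx":-0.002,"dy":0,"dz":0.01,"roll":0}])

```text
time: 9.6
tool_pos: [0.4397, -0.0445, 0.0819]
tcp_rot: [0.111, 3.139, -0.0]
wrist_force: [-3.9, 0.4, 15.2]
width: -0.001
grip_force: 7.7
```

```bash
python3 - <<'E'
from h import *
i,d,P=cloud("scene"); cv2.imwrite("pics/s5.png",cv2.resize(i[60:260,90:390],None,fx=2.5,fy=2.5))
s=read_state(); print(s["time"],s["tool_pos"],s["wrist_force"])
E
```

```text
9.65 [ 0.43970866 -0.04453013  0.08190502] [-2.83544074  0.48692883 14.82334556]
```

View pics/s5.png

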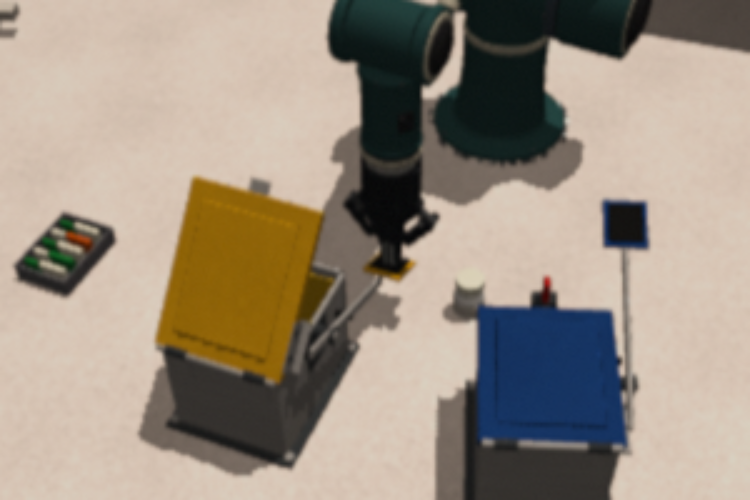

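The yellow lid stands wide open at (240,275). The fingertip holds the paddle on its stop at (390,265) with 15 N, well clear of the lid. The blue bin, pot and tray haven't moved.

```bash
python3 -c "
from workcell import *
print(finish_job())"
```

```text
the job is handed in; nothing more can be done
None
```

I've handed the job in, at about 9.7 s on the robot's clock: the yellow lock is at its unlocked end, and the fingertip holds the paddle on its stop at about 15 N with the lid wide open. The last picture shows the blue bin, pot and tray where they were; the bottle was outside it, but the arm stayed well clear of it.

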